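# Close the packed vanity case and draw up its pull handle

## Robot

A 6-joint arm with a two-finger parallel gripper is mounted at the origin on the work surface. World frame = base frame: x ahead of the robot, y to its left, z up, the work surface at z = 0. Lengths are in m, angles in rad, forces in N, time in s.
With the tool pointing down it reaches from about 0.275 to 0.725 m from the base axis. Payload 5.6 kg.
Tool frame: the origin (TCP) lies on the centre line of the jaws, within the pads' length; the fingertips stand 8 mm ahead of it and the grasp point (between the pads) lies 11 mm behind it; z points along the fingers, y is the line along which they close (so a half turn about z gives the same grasp; the last joint's range is limited). The gripper opens to 85 mm and grips with 20 to 120 N. Pads are 22 mm wide; open, the fingers measure 114 mm over their backs; the gripper's body (76 mm by 85 mm) begins 54 mm behind the grasp point. The pads swing forward as they close: fully open they stand 13 mm farther back than shut.
Start: joints at [1.447, 0.255, 0.108, 0, -1.424, -0.285], TCP at [0.219, 0.505, 0.239] pointing down, gripper open.
Joint ranges: [-2.95, 2.95], [-1.21, 1.97], [-1.09, 1.5], [-2.87, 1.71], [-2.94, -0.07], [-3.05, 3.05]. Speed limits (rad/s): [2.57, 2.57, 3.14, 3.14, 3.14, 3.14].

## Interface

Orientations are given as a unit quaternion [w, x, y, z].
In Python, from rig import * gives the robot as it stands. The module is installed in compiled form; this text tells all that it offers.
- The arm moves only by the shell command python3 -m creep 'ROWS' [FORCE]. ROWS is text: rows parted by semicolons, each of 7 numbers parted by spaces: the finger opening in cm, from 0 to 8.54, then the shift along the tool's x, y, z in cm, then the turn, a rotation vector about the tool's x, y, z in degrees. A call has 1 to 20 rows; each row shifts and turns the commanded pose from where the row before left it, along the tool's axes as they then stand; what a row does not reach is not made up. A row lasts 1/10 s, in which the tool goes at most 50 mm and 8.59 degrees, less where a joint would pass 70% of its speed; a pose out of reach is approached as far as the arm can. A call with a gripper value outside its range is refused whole. The fingers move at their own pace and stop on an object; FORCE is the grip in N (left out, the last holds). Time passes only in rows, so rows that do not move let the fingers close. It gives the time, the measured TCP pose, the force, the opening and the grip force at its end, in the units of the state.
- sense(): the state, without advancing time (a new reading comes with each control period).
- get_image(name): name is "scene" or "top"; returns the picture (420x560x3 uint8, red, green, blue); there is no depth.
- camera_params(name): a dict with "fx", "fy", "cx", "cy" (pixels), "camera_from_world" (4x4, takes a point from world to camera coordinates). Camera axes: x right, y up, looking along -z (the intrinsics and any distortion apply to the point x, -y, -z); pixel columns grow to the right and rows downward; lengths in m; the calibration is good to about 2 mm. A picture is of the moment at which its call begins. camera_params takes no time and is no camera call.
- sign_off(): hands the job in; it is judged then, once.
The state is a dict: "clock": time; "q": joint angles; "joint_velocities": joint speeds; "tau": joint torques, N m; "tcp_pos": TCP position; "eef_rot": TCP orientation; "wrist_force": force on the tool from outside, world axes, zero at the start; "moment": the same for the moment, N m; "gripper_width": finger opening in m; "gripper_force": force on a finger pad.
Only numpy, scipy, OpenCV 4.12 (cv2) and the standard library are available. Lean on these libraries where they do the work, as an engineer would, in place of code of your own. Each camera call takes 0.05 s, during which the arm holds its last target. There are 200 camera calls.

## Task

The small wheeled vanity case on the red shelf is packed for the trip: shut its lid, press the front clip down flat so that it hooks the lid shut, then squeeze the button in the pull handle and draw the handle up past its first stop to the second, no farther, letting the button spring back out so that the handle locks there. Finish while still holding the raised handle between the fingers, beside the button and not on it. Leave everything else on the shelf as it stands.

Things in the scene. Friction and masses are not known exactly. Their poses are not given: they have to be found in the camera images.
- case: white hard-shell vanity case standing on the shelf, heavy, will not shift. Origin: centre of its underside, on the shelf. Its x axis points to its back (handle side), -x to its front (clip side), y along its width, z up; all 'case x, y, z' below are in this frame. Shell 180 mm (x) by 280 mm (y), rim 155 mm high; shut, the lid's flat top lies 180 mm high and its outer edges at case x = -93 and +93 mm, y = +-143 mm. Two aluminium tubes on the back hold the telescopic handle.
- lid (a joint): lid angle in rad: 0 shut, positive open (front edge up). Stiff hinge: it stays where it is left; about 1 to 4 N near its front edge moves it
- lid_hinge (a point): the lid's hinge axis (parallel to case y) at case x = +93 mm, z = 155 mm. The lid's flat outer top lies 25 mm off the plane through this axis and reaches 186 mm from it
- lid_edge (a point): middle of the lid's front top edge, 186 mm from the hinge along the lid
- clip (a joint): angle in rad of the grey front clip on the lid: 0 = flat down against the case's front (hooked under the catch), positive = swung out and up; at 1.57 it sticks straight out from the lid's front. Light friction hinge: it stays where it is left; about 1 N at the tab moves it. It can hook only when the lid is fully shut
- clip_pivot (a point): the clip's pivot axis (parallel to case y) on the lid's front; with the lid shut at case x = -97.5 mm, y = 0, z = 174 mm. The clip is a plate 70 mm wide (y), 5 mm thick and 36 mm long from pivot to free end
- clip_tab (a point): centre of the outer face of the thumb ledge on the clip, 30 mm from the pivot along the clip and 12.5 mm in front of the pivot axis. The ledge is 60 mm wide (y), 12 mm long and stands 10 mm proud of the plate; it is the face to press. With the clip flat down it lies 17 mm in front of the lid's front edge and 36 mm below the lid's top
- pull (a joint): how far the pull handle is drawn up, in m: 0 home, lock stops at 0.050 (first), 0.100 (second), 0.150 (third and last). At each stop two spring pins drop into holes, about 1 mm play each way; while the button is pressed the pins are out and the handle slides past the stops. Between stops, with the button let go, the handle stays where it is left and the pins drop in at the next stop reached. Drawing it takes 7 to 10 N
- handle: black grip bar of the telescopic handle (with its two steel inner tubes below), parallel to case y: 24 mm thick (case x), 205 mm long, 20 mm high. Origin: its centre, at case x = +104 mm, y = 0, z = 215 mm plus the handle's value. Axes as the case's. Clear to grasp from above at its middle (over the button) or beside it, between 20 and 80 mm from the middle
- button (a joint): how far the grey squeeze button in the bar's middle is pressed, in m: 0 out, 0.007 fully in; the pins are clear of the holes when it is beyond 0.006. Spring: 3 N to start, 7 N fully in
- button_face (a point): centre of the button's face, on the back side of the bar (case +x), 20 mm from the bar's centre when out (8 mm proud, 1 mm proud when fully in). 36 mm wide (y), 13 mm high. Gripping the bar's middle across its thickness squeezes the button in
- vase: small blue ceramic vase, 130 mm high, 80 mm across; bystander. Origin: centre of its underside
- beads: amber bead loop lying flat, 105 mm across, 12 mm high; bystander. Origin: its centre on the shelf
- button_box: closed clip-lid plastic box of spare buttons, 136 by 91 by 55 mm; bystander. Origin: centre of its underside
- tin: flat round shoe-polish tin, 75 mm across, 26 mm high; bystander. Origin: centre of its underside
- brush: wooden shoe brush, 155 by 46 by 40 mm, bristles down; bystander. Origin: centre of its underside
- jar: small shoe-cream jar, 52 mm across, 55 mm high; bystander. Origin: centre of its underside
- spray: aluminium spray bottle, 48 mm across, 150 mm high; bystander. Origin: centre of its underside

How it is judged:
On the way, in this order (a step that is already met when the one before it is completed fails the run):
1. the lid is shut (value of joint lid below 0.03 rad), for 0.2 s.
2. the clip is pressed down flat (value of joint clip below 0.1 rad and value of joint lid below 0.03 rad), for 0.2 s.
3. the button is squeezed and the handle drawn up past its first stop (value of joint pull above 0.06 m), for 0.1 s.
At the end, for the whole second after the job is handed in: lid within 0.03 rad of shut, clip within 0.1 rad of flat, handle locked at its second stop (0.100 m, within 4.5 mm) with the button sprung out (less than 2.5 mm pressed), and the fingers still gripping the bar (more than 4 N, the grasp on the bar: within 14 mm across and 25 mm up or down) (all of step 2 and value of joint pull between 0.0955 and 0.1045 m and value of joint button below 0.0025 m and contact force between the fingers and handle above 4 N and x of the grasp point in the frame of handle between -0.014 and 0.014 m and z of the grasp point in the frame of handle between -0.025 and 0.025 m); the arm keeps its last pose, push and grip.
It fails at once if one of the seven bystanders is moved by more than 30 mm (distance of any of vase, beads, button_box, tin, brush, jar, spray from where it was at the start of the episode above 0.03 m).
It fails at once if one of them is tipped over (angle between any of vase, beads, button_box, tin, brush, jar, spray's own z axis and vertical above 0.35 rad).
It also fails if it takes over 54 s, if anything falls off the work surface, if the arm or the gripper's body presses on something with over 40 N, if the wrist force passes 120 N, or if a joint passes its speed limit or range.

## Working session

There is one attempt and no reset: what is moved stays moved. The work goes in short steps, Python scripts to look and compute and a shell command to move; the robot and the scene stay as the last step left them, time stands still between calls to the robot, and variables do not carry over. Pictures are saved under pics/ and viewed, at most 10 in all, crops included, and the job is handed in when it is done.

```bash
mkdir -p pics; python3 - <<'E'
from rig import *
import cv2,numpy as np
for n in("scene","top"):
    cv2.imwrite(f"pics/{n}0.png",cv2.resize(get_image(n)[...,::-1],(784,588),interpolation=cv2.INTER_CUBIC))
    p=camera_params(n);print(n,p["fx"],p["fy"],p["cx"],p["cy"],{k:v for k,v in p.items() if k not in("fx","fy","cx","cy")})
s=sense();print(s)
E
```

```text
scene 383.8841258979265 383.8841258979265 288.7029852265618 210.38960726621937 {'camera_from_world': array([[-0.75290827,  0.658007  , -0.01248692,  0.3766033 ],
       [-0.53906147, -0.60570122,  0.58526811,  0.17722653],
       [ 0.37754717,  0.44738441,  0.81074368, -1.35218354],
       [ 0.        ,  0.        ,  0.        ,  1.        ]])}
top 389.0992962048617 389.0992962048617 278.05930973709457 209.93990163729774 {'camera_from_world': array([[-2.15677815e-02, -9.99727879e-01, -8.88808670e-03,
        -8.44857197e-04],
       [ 9.88162171e-01, -2.26672154e-02,  1.51729103e-01,
        -5.21672187e-01],
       [-1.51889282e-01, -5.51041093e-03,  9.88382154e-01,
        -1.32933892e+00],
       [ 0.00000000e+00,  0.00000000e+00,  0.00000000e+00,
         1.00000000e+00]])}
{'clock': 0.1, 'q': array([ 1.44665080e+00,  2.55677906e-01,  1.07170354e-01, -3.81828125e-04,
       -1.42390671e+00, -2.84617064e-01]), 'joint_velocities': array([ 0.00115461, -0.0014786 ,  0.00205381,  0.00294981, -0.00072297,
       -0.00085693]), 'tau': array([-1.55967879e-03, -3.87604880e+01,  2.38475060e+01,  5.37783846e+00,
       -3.79379126e-03, -2.47457201e-06]), 'tcp_pos': array([0.21839673, 0.50433052, 0.23851203]), 'eef_rot': array([ 8.21499790e-04,  9.79180705e-01, -2.02988812e-01, -1.23389458e-04]), 'wrist_force': array([-0.80074436, -0.73781163, -0.3760335 ]), 'moment': array([-0.0004471 ,  0.00310381, -0.0008707 ]), 'gripper_force': 0.0, 'gripper_width': 0.08528645701115145}
```

View pics/scene0.png

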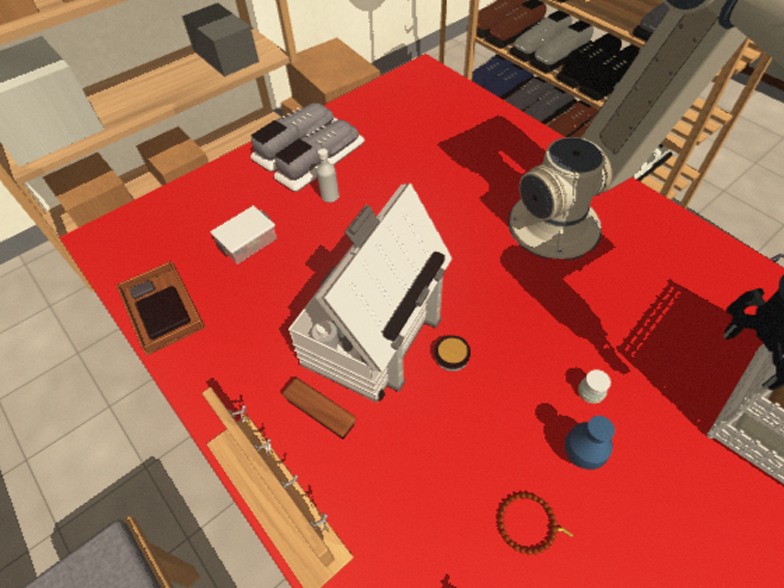

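View pics/top0.png

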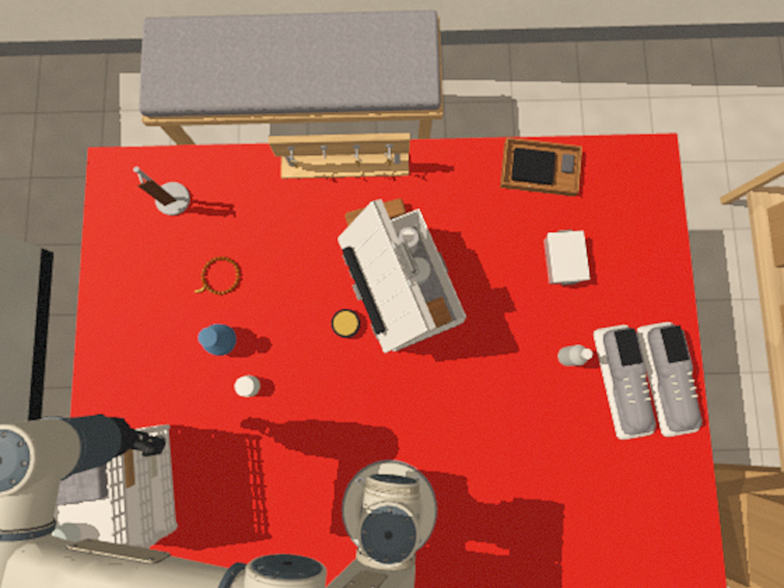

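The case stands at about (405,275) in the top view, with its clip side facing image right (-y) and its handle on the left. The lid is half open and the clip sticks out. I'll zoom in on it.

```bash
python3 - <<'E'
import cv2,numpy as np
from rig import *
a=get_image("scene")[...,::-1][125:291,193:329]; b=get_image("top")[...,::-1][135:265,230:340]
a=cv2.resize(a,None,fx=3,fy=3,interpolation=cv2.INTER_CUBIC);b=cv2.resize(b,None,fx=3.5,fy=3.5,interpolation=cv2.INTER_CUBIC)
c=np.zeros((500,800,3),np.uint8);c[:a.shape[0],:a.shape[1]]=a;c[:b.shape[0],410:410+b.shape[1]]=b
cv2.imwrite("pics/crop1.png",c);print(a.shape,b.shape)
E
```

```text
(498, 408, 3) (455, 385, 3)
```

View pics/crop1.png

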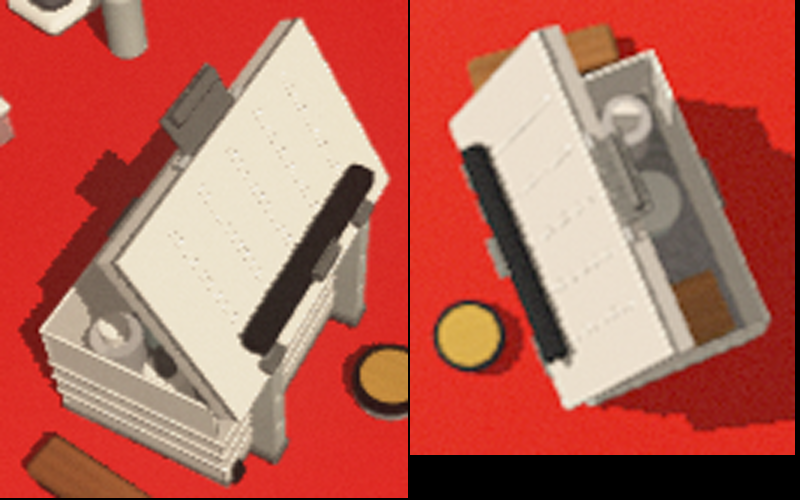

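```bash
cat > geo.py <<'E'
import numpy as np
from rig import *
from scipy.spatial.transform import Rotation as R
def project(n,P):
    p=camera_params(n);P=np.atleast_2d(P);c=P@p["camera_from_world"][:3,:3].T+p["camera_from_world"][:3,3]
    return np.c_[p["fx"]*c[:,0]/-c[:,2]+p["cx"],p["fy"]*-c[:,1]/-c[:,2]+p["cy"]]
def lid(r,y,h,t): return [.093-r*np.cos(t)+h*np.sin(t),y,.155+r*np.sin(t)+h*np.cos(t)]
def clip(y,t,f,L=.036):
    a=L*np.sin(f);b=L*np.cos(f);return lid(.1905+a,y,.019-b,t)
def W(P,c): return np.atleast_2d(P)@R.from_euler('z',c[2]).as_matrix().T+[c[0],c[1],0]
def show(c):
    s=sense();q=np.r_[s["eef_rot"][1:],s["eef_rot"][0]];M=R.from_quat(q).as_matrix();Rc=R.from_euler('z',c[2]).as_matrix()
    print("t",round(s["clock"],2),"tcp case mm",np.round(1e3*Rc.T@(s["tcp_pos"]-[c[0],c[1],0]),1),"tool axes in case (cols)\n",np.round(Rc.T@M,3),"\nF case",np.round(Rc.T@s["wrist_force"],1),"w",round(s["gripper_width"]*1e3,1),"gf",round(s["gripper_force"],1),"q",np.round(s["q"],2))
E
python3 - <<'E'
from geo import *
from scipy.optimize import least_squares
S=lambda u,v:(193+(u+.5)/3-.5,125+(v+.5)/3-.5)
T=lambda u,v:(230+(u-410+.5)/3.5-.5,135+(v+.5)/3.5-.5)
def model(p):
    t,f=p[3],p[4]
    s=[lid(.186,.143,.025,t),lid(.186,-.143,.025,t),lid(0,.143,.025,t),lid(0,-.143,.025,t),[-.09,-.14,.155],[.104,.1,.225],[.104,-.1,.225],clip(.035,t,f),clip(-.035,t,f)]
    u=[[-.09,-.14,.155],[-.09,.14,.155],lid(.186,-.143,.025,t),lid(.186,.143,.025,t),lid(0,-.143,.025,t),lid(0,.143,.025,t),[.104,-.1,.225],[.104,.1,.225]]
    return np.r_[project("scene",W(s,p)),project("top",W(u,p))]
obs=np.array([S(300,20),S(115,262),S(387,180),S(240,415),S(40,328),S(362,172),S(255,345),S(208,65),S(160,122),T(655,52),T(770,322),T(545,30),T(675,352),T(451,122),T(570,408),T(475,150),T(558,358)])
r=least_squares(lambda p:(model(p)-obs).ravel(),[.5,0,1.92,.9,1.8],loss="soft_l1")
print(r.x,np.round((model(r.x)-obs),1).tolist())
c=r.x[:3];t,f=r.x[3:]
print("lid edge case",np.round(lid(.186,0,.025,t),4),"world",W(lid(.186,0,.025,t),c));print("clip end case",np.round(clip(0,t,f),4));print("handle world",W([.104,0,.215],c),"case x axis",R.from_euler('z',c[2]).as_matrix()[:,0])
show(c)
E
```

```text
[ 0.54521494 -0.05349921  1.93463711  1.02297224  1.64292603] [[-0.3, -1.1], [-0.3, -0.5], [1.6, -0.8], [0.6, 1.8], [-0.4, -0.3], [0.8, -2.2], [-0.4, -2.4], [-0.2, -1.6], [0.1, -1.0], [-0.3, -1.3], [0.5, -0.2], [-1.4, -0.8], [0.2, 0.1], [-0.4, -0.3], [-1.4, 0.1], [-1.0, -1.7], [-0.5, -1.1]]
lid edge case [0.0175 0.     0.3268] world [[ 0.53899904 -0.03717571  0.3268015 ]]
clip end case [-0.0065  0.      0.3595]
handle world [[0.50820485 0.04369263 0.215     ]] case x axis [-0.3558662   0.93453691  0.        ]
t 0.2 tcp case mm [637.7 106.8 238.8] tool axes in case (cols)
 [[-0.698 -0.716 -0.001]
 [-0.716  0.698  0.001]
 [ 0.     0.001 -1.   ]] 
F case [-0.6  0.1  0.8] w 85.1 gf 0.0 q [ 1.45  0.26  0.11 -0.   -1.42 -0.28]
```

```bash
python3 -m creep '0 0 0 -4 0 0 0;0 0 0 -4 0 0 0;0 0 0 -4 0 0 0;0 0 0 -3 0 0 0;0 0 0 0 0 0 -7.4;0 0 0 0 0 0 -7.4;0 0 0 0 0 0 -7.4;0 0 0 0 0 0 -7.4;0 0 0 0 0 0 -7.4;0 0 0 0 0 0 -7.3' 30
python3 -m creep '0 1 4.5 0 0 0 0;0 1 4.5 0 0 0 0;0 1 4.5 0 0 0 0;0 1 4.5 0 0 0 0;0 1 4.5 0 0 0 0;0 1 4.5 0 0 0 0;0 1 4.5 0 0 0 0;0 1 4.5 0 0 0 0;0 1 4.5 0 0 0 0;0 1 4.5 0 0 0 0;0 0.7 4 0 0 0 0;0 0 3 0 0 0 0;0 0 0 0 0 0 0'
echo 'C=[0.5452,-0.0535,1.9346]' >> geo.py; python3 -c 'from geo import *;show(C)'
```

```text
clock: 1.2
tcp_pos: [0.2185, 0.5047, 0.389]
eef_rot: [0.0, 0.983, 0.184, -0.0]
wrist_force: [0.1, 0.2, 0.2]
gripper_width: 0.0001
gripper_force: 0.0
clock: 2.5
tcp_pos: [0.5047, 0.0541, 0.3886]
eef_rot: [0.0, 0.984, 0.179, -0.001]
wrist_force: [0.6, -1.0, -0.0]
gripper_width: -0.0001
gripper_force: 0.0
t 2.5 tcp case mm [114.9  -0.5 388.6] tool axes in case (cols)
 [[-0.004 -1.    -0.001]
 [-1.     0.004  0.002]
 [-0.002  0.001 -1.   ]] 
F case [-1.1 -0.2 -0. ] w -0.1 gf 0.0 q [ 0.42  0.18  0.38  0.   -1.78  1.51]
```

```bash
python3 -m creep '0 0 3 0 0 0 0;0 0 2.5 3.5 0 0 0;0 0 0 3.5 0 0 0;0 0 1.1 0 0 0 0;0 0 1.1 0 0 0 0;0 0 1.5 1 0 0 0;0 0 1.5 1 0 0 0;0 0 1.5 1 0 0 0;0 0 0 0 0 0 0'
python3 -c 'from geo import *;show(C)'
python3 -m creep '0 0 1.1 1.3 0 0 0;0 0 1.1 1.3 0 0 0;0 0 1 1.2 0 0 0;0 0 0.7 1.5 0 0 0;0 0 0.8 1.5 0 0 0;0 0 0.2 0.9 0 0 0;0 0 0.2 0.9 0 0 0;0 0 0.2 0.8 0 0 0;0 0 0.2 0.6 0 0 0;0 0 0 0 0 0 0'
python3 -c 'from geo import *;show(C)'
```

```text
clock: 3.4
tcp_pos: [0.5474, -0.0588, 0.2871]
eef_rot: [-0.0, 0.984, 0.18, -0.002]
wrist_force: [-0.5, 0.2, 0.4]
gripper_width: -0.0002
gripper_force: 0.0
t 3.4 tcp case mm [-5.700e+00 -1.000e-01  2.871e+02] tool axes in case (cols)
 [[-0.002 -1.     0.001]
 [-1.     0.002  0.003]
 [-0.003 -0.001 -1.   ]] 
F case [0.4 0.4 0.4] w -0.2 gf 0.0 q [ 0.18  0.25  0.22 -0.   -1.55  1.76]
clock: 4.4
tcp_pos: [0.5669, -0.1083, 0.1889]
eef_rot: [-0.0, 0.983, 0.181, -0.0]
wrist_force: [0.2, -0.4, 0.3]
gripper_width: -0.0001
gripper_force: 0.0
t 4.4 tcp case mm [-59.   -0.8 188.9] tool axes in case (cols)
 [[ 0.001 -1.     0.   ]
 [-1.    -0.001  0.   ]
 [-0.    -0.    -1.   ]] 
F case [-0.5 -0.   0.3] w -0.1 gf 0.0 q [ 0.08  0.33  0.08 -0.   -1.32  1.85]
```

```bash
python3 -m creep '0 0 0 0.3 0 0 0;0 0 0 0.3 0 0 0;0 0 0 0 0 0 0'; python3 -m creep '0 0 0 0.3 0 0 0;0 0 0 0 0 0 0'; python3 - <<'E'
from geo import *
import cv2
show(C)
a=get_image("scene")[...,::-1][125:291,193:329]; b=get_image("top")[...,::-1][135:265,230:340]
a=cv2.resize(a,None,fx=3,fy=3,interpolation=cv2.INTER_CUBIC);b=cv2.resize(b,None,fx=3.5,fy=3.5,interpolation=cv2.INTER_CUBIC)
c=np.zeros((500,800,3),np.uint8);c[:a.shape[0],:a.shape[1]]=a;c[:b.shape[0],410:410+b.shape[1]]=b
cv2.imwrite("pics/crop2.png",c)
E
```

```text
clock: 4.7
tcp_pos: [0.5674, -0.1085, 0.1879]
eef_rot: [0.001, 0.983, 0.182, 0.002]
wrist_force: [-9.2, 4.0, 20.6]
gripper_width: -0.0002
gripper_force: 10.1
clock: 4.9
tcp_pos: [0.5675, -0.1085, 0.1878]
eef_rot: [0.002, 0.983, 0.182, 0.003]
wrist_force: [-14.8, 6.8, 33.5]
gripper_width: 0.0002
gripper_force: 16.7
t 4.9 tcp case mm [-59.3  -1.2 187.8] tool axes in case (cols)
 [[ 0.003 -1.    -0.004]
 [-1.    -0.003 -0.006]
 [ 0.006  0.004 -1.   ]] 
F case [11.6 11.4 33.5] w 0.2 gf 16.7 q [ 0.08  0.32  0.07  0.   -1.31  1.85]
```

View pics/crop2.png

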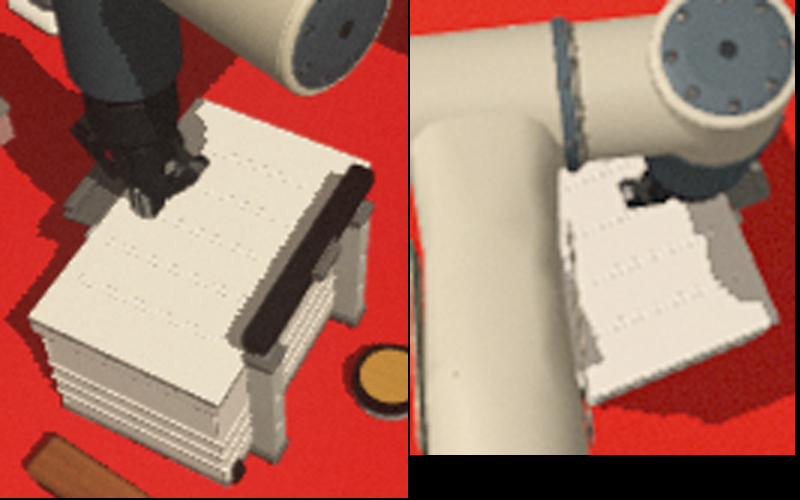

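The lid is shut: its front edge rests on the rim, and the contact height of 179.8 mm agrees. The clip juts out level at scene-crop (85,205). Next I'll sweep it down and press it flat.

```bash
python3 -m creep '0 0 0 -2 0 0 0;0 0 0 -1.6 0 0 0;0 0 2.5 0 0 0 0;0 0 2.5 0 0 0 0;0 0 2.3 0 0 0 0;0 0 0 1.5 0 0 0;0 0 0 1.5 0 0 0;0 0 0 1.2 0 0 0;0 0 0 1.2 0 0 0;0 0 0 1.2 0 0 0;0 0 0 1 0 0 0;0 0 0 0 0 0 0'; python3 -c 'from geo import *;show(C)'
```

```text
clock: 6.2
tcp_pos: [0.592, -0.1762, 0.1382]
eef_rot: [-0.001, 0.983, 0.181, -0.002]
wrist_force: [0.7, 0.2, -0.6]
gripper_width: 0.0001
gripper_force: 0.0
t 6.2 tcp case mm [-1.314e+02 -1.000e-01  1.382e+02] tool axes in case (cols)
 [[ 0.001 -1.     0.002]
 [-1.    -0.001  0.003]
 [-0.003 -0.002 -1.   ]] 
F case [-0.1 -0.7 -0.6] w 0.1 gf 0.0 q [-0.04  0.44  0.11 -0.   -1.25  1.97]
```

```bash
python3 -m creep '0 0 -0.5 0 0 0 0;0 0 -0.4 0 0 0 0;0 0 -0.3 0 0 0 0;0 0 0 0 0 0 0'; python3 -m creep '0 0 -0.3 0 0 0 0;0 0 0 0 0 0 0';python3 -m creep '0 0 -0.3 0 0 0 0;0 0 0 0 0 0 0'; python3 -c 'from geo import *;show(C)'
```

```text
clock: 6.6
tcp_pos: [0.5904, -0.1683, 0.1424]
eef_rot: [0.003, 0.983, 0.181, 0.002]
wrist_force: [3.4, -10.0, -1.1]
gripper_width: -0.0
gripper_force: 3.8
clock: 6.8
tcp_pos: [0.5903, -0.168, 0.1435]
eef_rot: [0.006, 0.983, 0.181, 0.003]
wrist_force: [7.7, -19.6, -1.1]
gripper_width: -0.0001
gripper_force: 7.3
clock: 7.0
tcp_pos: [0.5903, -0.1678, 0.1447]
eef_rot: [0.008, 0.983, 0.181, 0.004]
wrist_force: [9.3, -28.3, -0.4]
gripper_width: 0.0001
gripper_force: 9.8
t 7.0 tcp case mm [-122.9   -1.5  144.7] tool axes in case (cols)
 [[ 0.    -1.    -0.017]
 [-1.    -0.    -0.004]
 [ 0.004  0.017 -1.   ]] 
F case [-29.8   1.3  -0.4] w 0.1 gf 9.8 q [-0.01  0.41  0.09  0.02 -1.23  1.94]
```

```bash
python3 -m creep '0 0 2 0 0 0 0;0 0 2 0 0 0 0;0 0 0 -4 0 0 0;0 0 0 -4 0 0 0;0 0 0 -4 0 0 0;0 0 -4 -2 0 0 0;8.5 0 -4 0 0 0 0;8.5 0 -4 0 0 0 0;8.5 0 -4 0 0 0 0;8.5 0 -4 0 0 0 0;8.5 0 -4 0 0 0 0;8.5 0 0 0 0 0 0'; python3 - <<'E'
from geo import *
import cv2
show(C)
a=get_image("scene")[...,::-1][115:281,193:329]; b=get_image("top")[...,::-1][135:265,230:340]
a=cv2.resize(a,None,fx=3,fy=3,interpolation=cv2.INTER_CUBIC);b=cv2.resize(b,None,fx=3.5,fy=3.5,interpolation=cv2.INTER_CUBIC)
c=np.zeros((500,800,3),np.uint8);c[:a.shape[0],:a.shape[1]]=a;c[:b.shape[0],410:410+b.shape[1]]=b
cv2.imwrite("pics/crop3.png",c)
E
```

```text
clock: 8.2
tcp_pos: [0.5137, 0.031, 0.2814]
eef_rot: [-0.001, 0.983, 0.184, 0.001]
wrist_force: [-0.7, -0.8, 0.3]
gripper_width: 0.0847
gripper_force: 0.0
t 8.2 tcp case mm [ 90.2  -0.7 281.4] tool axes in case (cols)
 [[ 0.005 -1.     0.002]
 [-1.    -0.005 -0.002]
 [ 0.002 -0.002 -1.   ]] 
F case [-0.4  1.   0.3] w 84.7 gf 0.0 q [ 0.36  0.17  0.11 -0.   -1.51  1.58]
```

View pics/crop3.png

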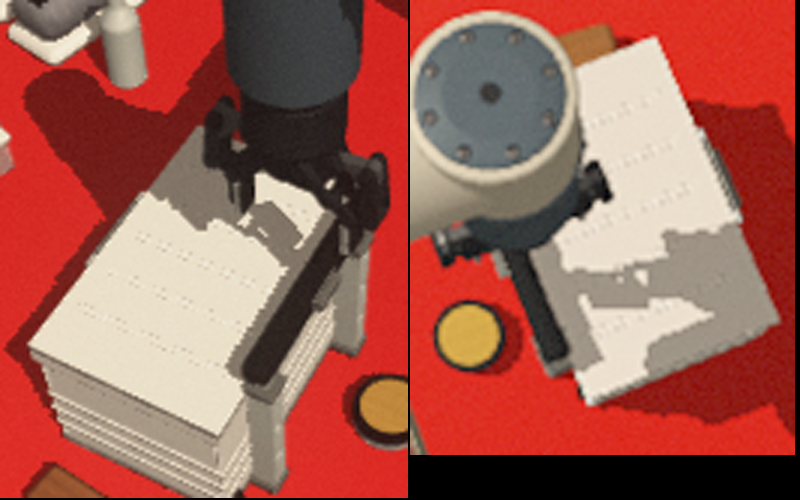

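```bash
python3 - <<'E'
from geo import *
p=project("top",W([[-.11,.03,.15],[-.11,-.03,.15],[-.093,.143,.18],[-.093,-.143,.18],[.093,.143,.18]],C));print(np.round((p-[230,135])*3.5+[410,0]))
p=project("scene",W([[.104,-.1025,.225],[.124,0,.215],[.093,-.143,.18],[-.093,-.143,.18]],C));print(np.round((p-[193,115])*3))
E
```

```text
[[743. 204.]
 [717. 145.]
 [779. 319.]
 [656.  34.]
 [586. 397.]]
[[251. 369.]
 [332. 292.]
 [217. 431.]
 [ 27. 342.]]
```

The clip's ledge shows at top-crop (740,207) to (715,148), where the model puts a flat clip, so it is hooked. The lid corners match a shut lid, and the button at scene-crop (328,290) matches too. Now I'll grip the middle of the bar.

```bash
python3 -m creep '8.5 0 -1.4 0 0 0 0;8.5 0 0 3 0 0 0;8.5 0 0 3 0 0 0;8.5 0 0 1.5 0 0 0;8.5 0 0 0 0 0 0;0 0 0 0 0 0 0;0 0 0 0 0 0 0;0 0 0 0 0 0 0;0 0 0 0 0 0 0;0 0 0 0 0 0 0;0 0 0 0 0 0 0' 40; python3 -c 'from geo import *;show(C)'
```

```text
clock: 9.4
tcp_pos: [0.5096, 0.0445, 0.2069]
eef_rot: [-0.004, 0.983, 0.182, 0.001]
wrist_force: [-9.0, 15.6, 11.0]
gripper_width: 0.0239
gripper_force: 40.8
t 9.4 tcp case mm [104.2  -1.6 206.9] tool axes in case (cols)
 [[ 0.002 -1.     0.008]
 [-1.    -0.002 -0.004]
 [ 0.004 -0.008 -1.   ]] 
F case [17.8  2.8 11. ] w 23.9 gf 40.8 q [ 0.39  0.19 -0.06 -0.01 -1.32  1.55]
```

```bash
python3 -m creep '0 0 -0.2 0 0 0 0;0 0 0 -0.5 0 0 0;0 0 0 -1 0 0 0;0 0 0 -1 0 0 0;0 0 0 0 0 0 0'; python3 -c 'from geo import *;show(C)'
```

```text
clock: 9.9
tcp_pos: [0.5096, 0.0446, 0.2304]
eef_rot: [-0.003, 0.983, 0.182, 0.001]
wrist_force: [-1.7, 7.9, 1.3]
gripper_width: 0.0239
gripper_force: 41.9
t 9.9 tcp case mm [104.4  -1.6 230.4] tool axes in case (cols)
 [[ 0.002 -1.     0.005]
 [-1.    -0.002 -0.002]
 [ 0.002 -0.005 -1.   ]] 
F case [ 8.  -1.2  1.3] w 23.9 gf 41.9 q [ 0.39  0.18 -0.01 -0.   -1.38  1.55]
```

```bash
python3 -m creep '0 0 0 -1 0 0 0;0 0 0 -1 0 0 0;0 0 0 -1 0 0 0;0 0 0 -1 0 0 0;0 0 0 -0.8 0 0 0;0 0 0 0 0 0 0;0 0 0 0 0 0 0'; python3 - <<'E'
from geo import *
import cv2
show(C)
a=get_image("scene")[...,::-1][85:285,193:333]
cv2.imwrite("pics/crop4.png",cv2.resize(a,None,fx=3,fy=3,interpolation=cv2.INTER_CUBIC))
for z in(.205,.225):print(np.round((project("scene",W([[.104,-.1025,z+.07],[.104,.1025,z+.07]],C))-[193,85])*3))
E
```

```text
clock: 10.6
tcp_pos: [0.5096, 0.0446, 0.2781]
eef_rot: [-0.003, 0.983, 0.182, 0.001]
wrist_force: [-1.3, 6.8, -0.9]
gripper_width: 0.0241
gripper_force: 41.9
t 10.6 tcp case mm [104.3  -1.6 278.1] tool axes in case (cols)
 [[ 0.002 -1.     0.005]
 [-1.    -0.002 -0.002]
 [ 0.002 -0.005 -1.   ]] 
F case [ 6.8 -1.2 -0.9] w 24.1 gf 41.9 q [ 0.39  0.17  0.1  -0.   -1.5   1.55]
[[249. 424.]
 [367. 244.]]
[[248. 409.]
 [368. 227.]]
```

View pics/crop4.png

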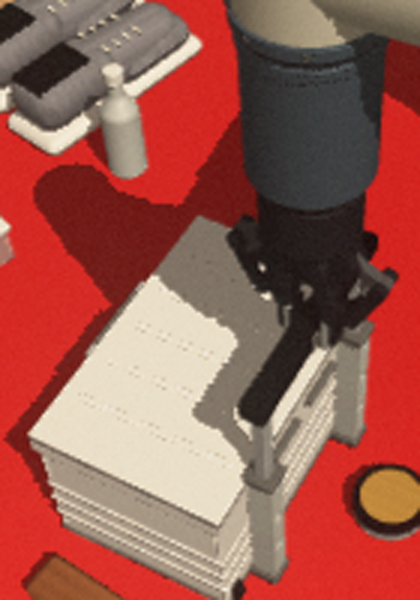

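The bar is up: its near end is at (250,408), against (248,409) predicted for 0.070 m. So the handle sits between stops 1 and 2. I'll release it, slide along to beside the button and regrip.

```bash
python3 -m creep '7 0 0 0 0 0 0;7 0 0 0 0 0 0;7 0 0 0 0 0 0;7 0 0 0 0 0 0;7 -2 0 0 0 0 0;7 -2 0 0 0 0 0;7 -1 0 0 0 0 0;7 0 0 0 0 0 0;0 0 0 0 0 0 0;0 0 0 0 0 0 0;0 0 0 0 0 0 0;0 0 0 0 0 0 0;0 0 0 0 0 0 0' 40; python3 -c 'from geo import *;show(C)'
python3 -m creep '0 0 0 -0.5 0 0 0;0 0 0 -0.5 0 0 0;0 0 0 -0.5 0 0 0;0 0 0 -0.5 0 0 0;0 0 0 -0.4 0 0 0;0 0 0 0 0 0 0'; python3 -c 'from geo import *;show(C)'
```

```text
clock: 11.95
tcp_pos: [0.4627, 0.026, 0.2774]
eef_rot: [-0.002, 0.983, 0.182, -0.001]
wrist_force: [-2.0, 6.3, -1.0]
gripper_width: 0.0235
gripper_force: 42.9
t 11.95 tcp case mm [103.7  48.8 277.4] tool axes in case (cols)
 [[ 0.002 -1.     0.003]
 [-1.    -0.002  0.001]
 [-0.001 -0.003 -1.   ]] 
F case [ 6.6 -0.4 -1. ] w 23.5 gf 42.9 q [ 0.39  0.07 -0.01 -0.   -1.48  1.54]
clock: 12.55
tcp_pos: [0.4627, 0.026, 0.3004]
eef_rot: [-0.002, 0.983, 0.182, -0.002]
wrist_force: [0.1, 6.3, -4.3]
gripper_width: 0.0234
gripper_force: 42.3
t 12.55 tcp case mm [103.7  48.8 300.4] tool axes in case (cols)
 [[ 0.002 -1.     0.004]
 [-1.    -0.002  0.003]
 [-0.002 -0.004 -1.   ]] 
F case [ 5.8 -2.4 -4.3] w 23.4 gf 42.3 q [ 0.39  0.07  0.04 -0.   -1.54  1.54]
```

```bash
for i in 1; do python3 -m creep '0 0 0 -0.3 0 0 0;0 0 0 -0.2 0 0 0;0 0 0 0 0 0 0'; python3 -m creep '0 0 0 -0.2 0 0 0;0 0 0 0 0 0 0'; python3 -m creep '0 0 0 -0.2 0 0 0;0 0 0 0 0 0 0'; done
```

```text
clock: 12.85
tcp_pos: [0.4627, 0.0261, 0.3057]
eef_rot: [-0.002, 0.983, 0.182, -0.001]
wrist_force: [-1.0, 5.9, -4.0]
gripper_width: 0.0234
gripper_force: 42.5
clock: 13.05
tcp_pos: [0.4627, 0.026, 0.3074]
eef_rot: [-0.002, 0.983, 0.182, -0.001]
wrist_force: [-0.8, 6.6, -6.2]
gripper_width: 0.0233
gripper_force: 42.1
clock: 13.25
tcp_pos: [0.4627, 0.026, 0.309]
eef_rot: [-0.002, 0.983, 0.182, -0.002]
wrist_force: [0.7, 5.1, -6.3]
gripper_width: 0.0232
gripper_force: 42.0
```

```bash
python3 -m creep '0 0 0 -0.1 0 0 0;0 0 0 0 0 0 0'; python3 -m creep '0 0 0 -0.1 0 0 0;0 0 0 0 0 0 0';python3 -m creep '0 0 0 -0.1 0 0 0;0 0 0 0 0 0 0'; python3 - <<'E'
from geo import *
import cv2
show(C)
a=get_image("scene")[...,::-1][75:275,193:333]
cv2.imwrite("pics/crop5.png",cv2.resize(a,None,fx=3,fy=3,interpolation=cv2.INTER_CUBIC))
for d in(.095,.1,.105):print(np.round((project("scene",W([[.104,-.1025,d+.225]],C))-[193,75])*3,1))
E
```

```text
clock: 13.45
tcp_pos: [0.4627, 0.0261, 0.3091]
eef_rot: [-0.002, 0.983, 0.182, -0.002]
wrist_force: [3.3, 4.6, -12.5]
gripper_width: 0.0232
gripper_force: 41.3
clock: 13.65
tcp_pos: [0.4627, 0.0261, 0.3093]
eef_rot: [-0.002, 0.983, 0.182, -0.003]
wrist_force: [3.9, 4.0, -17.3]
gripper_width: 0.0233
gripper_force: 40.9
clock: 13.85
tcp_pos: [0.4626, 0.0261, 0.3094]
eef_rot: [-0.002, 0.983, 0.182, -0.003]
wrist_force: [5.3, 3.7, -21.1]
gripper_width: 0.023
gripper_force: 40.8
t 13.85 tcp case mm [103.8  48.9 309.4] tool axes in case (cols)
 [[ 0.001 -1.     0.004]
 [-1.    -0.001  0.006]
 [-0.006 -0.004 -1.   ]] 
F case [  1.6  -6.3 -21.1] w 23.0 gf 40.8 q [ 0.39  0.07  0.07 -0.   -1.57  1.54]
[[246.3 419.5]]
[[246.  415.5]]
[[245.7 411.5]]
```

View pics/crop5.png

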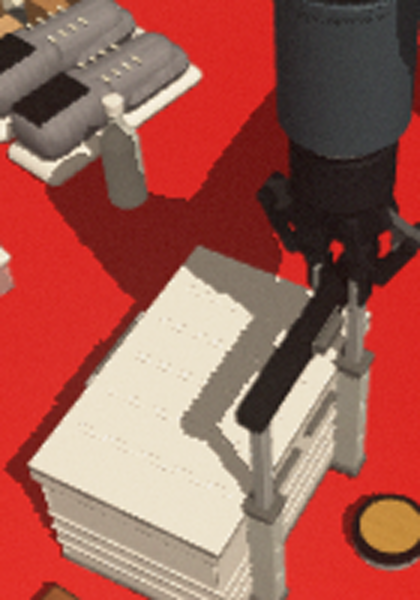

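The force climbs with no further travel, so the pins are in at the second stop. The bar end at about (247,415) matches 0.100 m, and the button shows sprung out at (327,330). I'll ease off the pull and hand the job in.

```bash
python3 -m creep '0 0 0 0.15 0 0 0;0 0 0 0.1 0 0 0;0 0 0 0 0 0 0;0 0 0 0 0 0 0'; python3 -c 'from geo import *;show(C);print(sign_off())'
```

```text
clock: 14.3
tcp_pos: [0.4627, 0.026, 0.3091]
eef_rot: [-0.002, 0.983, 0.182, -0.002]
wrist_force: [1.8, 4.6, -10.2]
gripper_width: 0.0234
gripper_force: 42.2
t 14.3 tcp case mm [103.7  48.8 309.1] tool axes in case (cols)
 [[ 0.002 -1.     0.004]
 [-1.    -0.002  0.003]
 [-0.003 -0.004 -1.   ]] 
F case [  3.7  -3.4 -10.2] w 23.4 gf 42.2 q [ 0.39  0.07  0.06 -0.   -1.56  1.54]
the job is handed in; nothing more can be done
None
```

The job is handed in at 14.3 s: by the last pictures and force readings, the lid is shut, the clip is down flat, and the handle is locked at its second stop with the button out, held at 42 N about 49 mm from its middle; no verdict came back.

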